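# Hold the strainer ready over the tall steel beaker

### The job

Lift the small strainer by its black grip up and off the two-pronged hook stand, bring it over the tall steel beaker (the tall one with the side handle, not the low bowl) and hold it there, level, still and centred over the mouth, with its bottom about 3 cm above the rim and touching nothing, ready for someone to pour through it. Finish while still holding it in the air; do not set it down or let go. Leave the beaker, the bowl, the glass jug and the jar standing where they are.

Things in the scene. Friction and masses are not known exactly. Their poses are not given: they have to be found in the camera images.
- strainer: Loose perforated steel strainer, 0.14 to 0.28 kg, hung level by its bail, yaw as the stand's. Origin: centre of its underside; z up, vertical when level. Basket 80 mm across at the rim, 60 at the bottom, 50 tall. Rigid wire bail (7 mm) in the plane x = 0: uprights at y = +-48 mm, top bar along y, axis 125 mm above the origin, 71 mm clear above the rim.
- strainer_grip (a point): Centre of the black plastic grip in the middle of the bail's top bar, 129 mm above the strainer's underside on its centre line; same axes as the strainer. The grip is a block 13 mm (x) by 34 mm (y) by 26 mm (z), to be pinched from above across its 13 mm, so the fingers close along its x.
- stand: Fixed dark steel stand. Origin: centre of its foot (disc 116 mm across) on the bench; z up. A 16 mm post, 247 mm tall, carries a fork of two 6 mm prongs at y = +-32 mm, pointing along the stand's -x (roughly to the robot); they carry the bail's bar on either side of the black grip.
- hook_dip (a point): Between the prongs at their lowest points, stand x = -110, z = 235 mm; the bar's axis hangs about 4 mm higher. The prong tips lie 14 mm further along -x, tops 15 mm above this point; nothing beyond. Strainer comes off by raising it 25 to 40 mm, then drawing it 80 mm or more along the stand's -x; raised over 65 mm before that, its rim strikes the prongs.
- beaker: Loose tall straight steel beaker, 100 mm outside diameter, 110 mm tall, wall 3 mm, with a wire side handle on its +y side reaching 81 mm from its axis. Origin: centre of its underside. It changes places with the bowl from start to start.
- beaker_rim (a point): Centre of the beaker's mouth, at the height of its rim, 110 mm above its underside; z up. Mouth 94 mm across.
- bowl: Bystander: loose low steel bowl, 116 mm across, 50 mm tall, no handle. Origin: centre of its underside.
- glass_jug: Bystander: loose glass mug-shaped jug, 76 mm across, 95 mm tall, beyond and between the places of beaker and bowl. Origin: centre of its underside.
- jar: Bystander: loose amber jar with a lid, 70 mm across, 115 mm tall, to the left of the stand. Origin: centre of its underside.

How it is judged (in metres and radians):
On the way:
1. the strainer is lifted off the prongs and held by the fingers in the air, clear of the stand (contact force between strainer and stand below 0.05 N and contact force between strainer and the fingers above 0.5 N and height (world z) of strainer above 0.08 m and horizontal distance between strainer_grip and hook_dip above 0.065 m), for 0.2 s.
At the end, for the whole second after the job is handed in: Fingers hold the strainer, touching nothing else: its underside within 20 mm of the beaker's axis, 10 to 60 mm above the rim, level within 0.15 rad, still (0.02 m/s, 0.2 rad/s); beaker, bowl, glass jug and jar upright (0.15 rad), within 20 mm of their start (contact force between strainer and the fingers above 0.5 N and contact force between strainer and stand below 0.05 N and contact force between strainer and beaker below 0.05 N and contact force between strainer and bowl below 0.05 N and contact force between strainer and glass_jug below 0.05 N and contact force between strainer and jar below 0.05 N and horizontal distance between strainer and beaker_rim below 0.02 m and z of strainer in the frame of beaker_rim between 0.01 and 0.06 m and angle between each of strainer, beaker, bowl, glass_jug, jar's own z axis and vertical below 0.15 rad and linear speed of strainer below 0.02 m/s and angular speed of strainer below 0.2 rad/s and distance of each of beaker, bowl, glass_jug, jar from where it was at the start of the episode below 0.02 m); the arm keeps its last pose, push and grip.
It fails at once if the beaker, the bowl, the glass jug or the jar is shifted more than 30 mm or tipped over (distance of any of beaker, bowl, glass_jug, jar from where it was at the start of the episode above 0.03 m or angle between any of beaker, bowl, glass_jug, jar's own z axis and vertical above 0.4 rad).
It also fails if it takes over 51 s, if anything falls off the work surface, if the arm or the gripper's body presses on something with over 40 N, if the wrist force passes 120 N, or if a joint passes its speed limit or range.

### The arm

A 6-joint arm with a two-finger parallel gripper is mounted at the origin on the work surface. World frame = base frame: x ahead of the robot, y to its left, z up, the work surface at z = 0. Lengths are in mm, angles in rad, forces in N, time in s.
With the tool pointing down it reaches from about 350 to 850 mm from the base axis. Payload 8.1 kg.
Tool frame: the origin (TCP) lies midway between the tips of the shut fingers; the grasp point (between the pads) lies 19 mm behind it; z points along the fingers, x is the direction in which the jaws open and shut, and the axes are right-handed (so a half turn about z gives the same grasp; the last joint's range is limited). The gripper opens to 93 mm and grips with 3 to 60 N. Pads are 15 mm wide; open, the fingers measure 128 mm over their backs; the gripper's body (75 mm by 188 mm) begins 65 mm behind the grasp point.
Start: joints at [1.094, 0.13, 1.488, -0, 1.523, -0.085], TCP at [229.091, 554.547, 187.435] pointing down, gripper open.
Joint ranges: [-2.96, 2.96], [-0.89, 2.26], [0.02, 2.5], [-1.34, 4.48], [0, 2.73], [-2.66, 2.66]. Speed limits (rad/s): [2.39, 2.39, 2.79, 3.14, 3.14, 3.14].

### API

Orientations are given as a 3x3 rotation matrix whose columns are the frame's x, y, z axes.
In Python, from rig import r gives the robot as it stands.
- The arm moves only by the shell command python3 -m creep 'ROWS' [FORCE]. ROWS is JSON, a list of rows, each an object with "fingers": the closure, from 0 (fully open) to 1 (shut); "travel": the shift along the tool's x, y, z in mm, a list of three; "yaw": the turn about the tool's z in rad. A call has 1 to 12 rows; each row is the pose to reach, as a shift and turn from the pose commanded when the call began, along the tool's axes at that moment; what a row does not reach only later rows make up. A row lasts 1/8 s, in which the tool goes at most 62.5 mm and 10.7 degrees, less where a joint would pass 70% of its speed; a pose out of reach is approached as far as the arm can. A call with a gripper value outside its range is refused whole. The fingers move at their own pace and stop on an object; FORCE is the grip in N (left out, the last holds). Time passes only in rows, so rows that repeat a pose let the fingers close. It gives the time, the measured TCP pose, the force and the opening at its end, in the units of the state.
- r.get_state(): the state, without advancing time (a new reading comes with each control period).
- r.get_image(name): name is "side" or "top"; returns a dict with "pixels" (420x560x3 uint8, red, green, blue), "mtx" (3x3 intrinsics, pixels), "origin" and "rotation" of the camera in the world. Camera axes: x right, y down, z forward; pixel columns grow to the right and rows downward; lengths in mm; the calibration is good to about 2 mm. A picture is of the moment at which its call begins. There is no depth.
- r.hand_in(): hands the job in, once; it reports no verdict.
The state is a dict: "time": time; "joint_positions": joint angles; "joint_vel": joint speeds; "effort": joint torques, N m; "tcp_pos": TCP position; "tcp_rot": TCP orientation; "contact_force": force on the tool from outside, world axes, zero at the start; "moment": the same for the moment, N m; "width": finger opening in mm.
Only numpy, scipy, OpenCV 4.12 (cv2) and the standard library are available. Lean on these libraries where they do the work, as an engineer would, in place of code of your own. Each camera call takes 0.05 s, during which the arm holds its last target. There are 200 camera calls.

## Working session

There is one attempt and no reset: what is moved stays moved. The work goes in short steps, Python scripts to look and compute and a shell command to move; the robot and the scene stay as the last step left them, time stands still between calls to the robot, and variables do not carry over. Pictures are saved under pics/ and viewed, about 8 in all and at most 12, crops included, and the job is handed in when it is done.

```bash
mkdir -p pics
python3 - <<'E'
from rig import r
import cv2,pickle
s=r.get_state();print(s['time'],s['tcp_pos'],s['tcp_rot'],s['width'])
d={}
for n in("side","top"):
    i=r.get_image(n);d[n]=i;cv2.imwrite(f"pics/{n}0.png",i["pixels"][:,:,::-1]);print(n,i["mtx"],i["origin"],i["rotation"])
pickle.dump(d,open("d0.pkl","wb"))
E
```

```text
0.0 [228.81503725 554.0134933  186.3942664 ] [[ 3.81867959e-01  9.24216531e-01 -8.16555666e-04]
 [ 9.24215176e-01 -3.81868803e-01 -1.58942561e-03]
 [-1.78079055e-03 -1.47722427e-04 -9.99998403e-01]] 93.01540193454706
side [[420.1462191    0.         279.91199993]
 [  0.         420.1462191  214.96360236]
 [  0.           0.           1.        ]] [ 474.7849873  -729.12645163  729.8549079 ] [[ 0.98710304 -0.10344039  0.12217887]
 [-0.15955051 -0.57330273  0.80365889]
 [-0.01308531 -0.81278784 -0.58241283]]
top [[452.44372531   0.         280.45653949]
 [  0.         452.44372531 203.92948356]
 [  0.           0.           1.        ]] [ 420.99836341   36.68343471 1113.29483196] [[-1.14340452e-02 -9.88815320e-01  1.48706171e-01]
 [-9.99934518e-01  1.12367552e-02 -2.16682875e-03]
 [ 4.71618636e-04 -1.48721209e-01 -9.88879052e-01]]
```

View pics/side0.png

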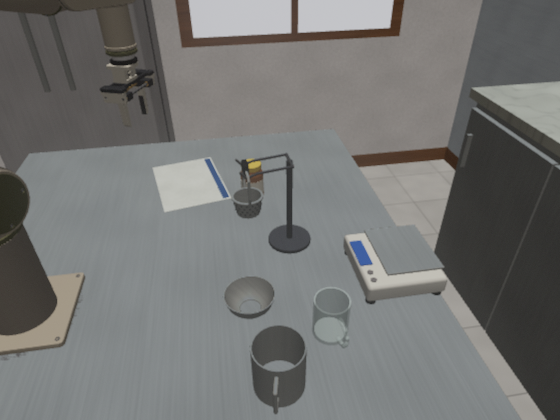

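View pics/top0.png

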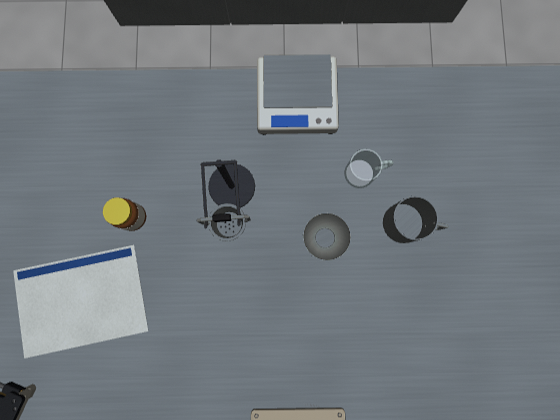

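The side view shows the strainer hanging at about (248,190), the foot at (290,238) and the beaker at (279,365). In the top view the grip is near (222,217), the foot at (232,186), the beaker mouth near (415,218) and its handle to the right. I'll zoom in on the stand and the beaker.

```bash
cat > h.py <<'E'
import numpy as np
def ray(i,p):
    d=np.asarray(i["rotation"])@np.linalg.solve(i["mtx"],[p[0],p[1],1.]);return np.asarray(i["origin"]),d/np.linalg.norm(d)
def onz(i,p,z):
    o,d=ray(i,p);return o+d*(z-o[2])/d[2]
def tri(i,p,j,q):
    o,d=ray(i,p);u,e=ray(j,q);t=np.linalg.lstsq(np.c_[d,-e],u-o,rcond=None)[0];a=o+d*t[0];b=u+e*t[1];return (a+b)/2,np.linalg.norm(a-b)
def pix(i,P):
    c=np.asarray(i["rotation"]).T@(np.asarray(P,float)-i["origin"]);q=i["mtx"]@c;return q[:2]/q[2]
E
python3 - <<'E'
import pickle,cv2,numpy as np
d=pickle.load(open("d0.pkl","rb"))
def crop(n,x,y,w,h,f):return cv2.resize(d[n]["pixels"][y:y+h,x:x+w,::-1],None,fx=f,fy=f,interpolation=cv2.INTER_CUBIC)
a=crop("top",190,150,70,100,6);b=crop("side",225,140,63,100,6)
cv2.imwrite("pics/c1.png",np.hstack([a,b[:600,:378]]))
a=crop("top",375,185,75,70,5);b=crop("side",240,320,80,90,5)
o=np.zeros((450,775,3),np.uint8);o[:350,:375]=a;o[:450,375:]=b;cv2.imwrite("pics/c2.png",o)
E
```

```text
(no output)
```

View pics/c1.png

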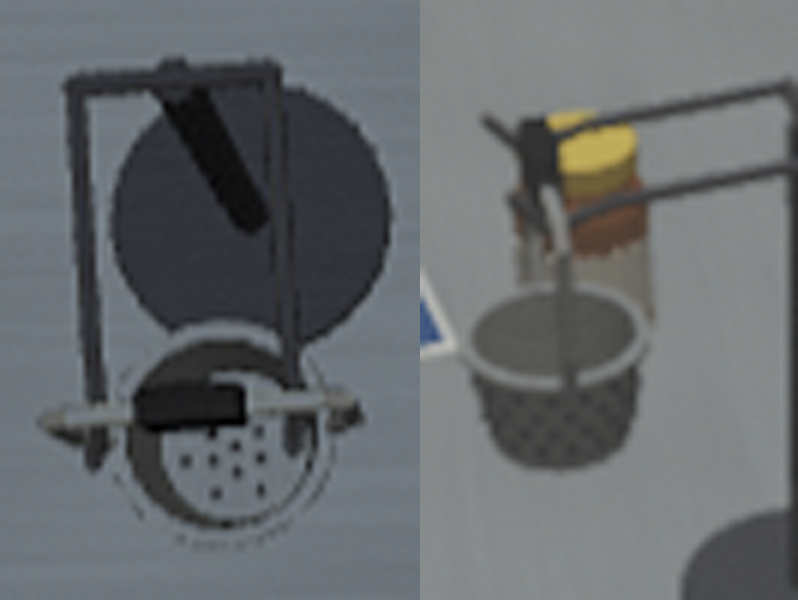

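View pics/c2.png

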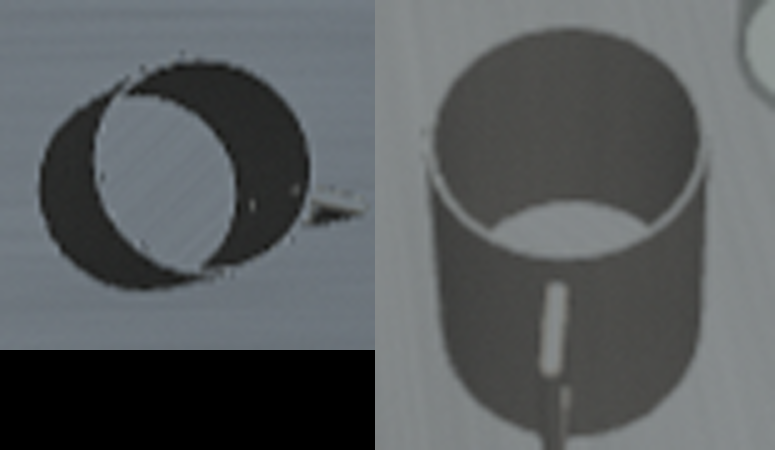

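Run:
```python
import pickle,numpy as np
from h import *
np.set_printoptions(precision=1,suppress=True)
d=pickle.load(open("d0.pkl","rb"));T,S=d["top"],d["side"]
t=lambda x,y:(189.6+x/6,149.6+y/6)
s=lambda x,y:(224.6+(x-420)/6,139.6+y/6)
print("grip tri",tri(T,t(190,405),S,s(539,152)), "top z256",onz(T,t(190,405),256))
a,b=onz(T,t(50,418),236),onz(T,t(355,405),236);v=a-b;print("bar",v,(a+b)/2,np.linalg.norm(v),"x-axis yaw",np.degrees(np.arctan2(-v[0],v[1])))
for p,q in(((75,80),(95,430)),((270,70),(293,405))):
    w=onz(T,t(*p),244)-onz(T,t(*q),240);print("prong",w,np.degrees(np.arctan2(w[1],w[0])))
print("foot",onz(T,t(250,210),4))
tb=(374.6+203/5,184.6+168/5);sb=(239.6+194/5,319.6+143/5)
print("beaker",tri(T,tb,S,sb),onz(T,tb,110),onz(S,sb,110))
print("handle tip",onz(T,(374.6+362/5,184.6+208/5),90))
```

```text
grip tri (array([526. , 148.8, 249.5]), np.float64(1.0956639184198154)) top z256 [525.8 148.  256. ]
bar [-3.1 99.2  0. ] [526.1 146.5 236. ] 99.20481902736876 x-axis yaw 1.8066058673934267
prong [115.2   7.4   4. ] 3.692400080888941
prong [110.4   7.5   4. ] 3.861031317428243
foot [638.  156.4   4. ]
beaker (array([ 537.6, -267.1,  106.1]), np.float64(1.8031611741134335)) [ 536.2 -265.9  110. ] [ 538.1 -269.9  110. ]
handle tip [ 519.4 -343.1   90. ]
```

The estimates agree: grip (526,148,243), stand yaw about 3.5°, beaker axis (537,-267). Now I'll go up and across to above the grip.

```bash
python3 -m creep '[{"fingers":0,"travel":[0,0,-60],"yaw":0},{"fingers":0,"travel":[0,0,-120],"yaw":0.1},{"fingers":0,"travel":[-25,45,-150],"yaw":0.25},{"fingers":0,"travel":[-55,90,-150],"yaw":0.4},{"fingers":0,"travel":[-85,140,-150],"yaw":0.55},{"fingers":0,"travel":[-115,190,-150],"yaw":0.7},{"fingers":0,"travel":[-145,240,-150],"yaw":0.85},{"fingers":0,"travel":[-175,290,-150],"yaw":1.0},{"fingers":0,"travel":[-205,340,-150],"yaw":1.117},{"fingers":0,"travel":[-235,385,-150],"yaw":1.117},{"fingers":0,"travel":[-255,420,-150],"yaw":1.117},{"fingers":0,"travel":[-262,430,-150],"yaw":1.117}]' 15
python3 -m creep '[{"fingers":0,"travel":[0,0,0],"yaw":0},{"fingers":0,"travel":[0,0,0],"yaw":0},{"fingers":0,"travel":[0,0,0],"yaw":0}]'
python3 - <<'E'
from rig import r
import cv2,pickle,numpy as np
from h import *
d={}
for n in("side","top"):d[n]=r.get_image(n)
pickle.dump(d,open("d1.pkl","wb"))
a=cv2.resize(d["top"]["pixels"][120:250,170:270,::-1],None,fx=4,fy=4,interpolation=cv2.INTER_CUBIC)
b=cv2.resize(d["side"]["pixels"][90:220,200:300,::-1],None,fx=4,fy=4,interpolation=cv2.INTER_CUBIC)
cv2.imwrite("pics/c3.png",np.hstack([a,b]))
E
```

```text
time: 1.6
tcp_pos: [527.2, 146.1, 336.5]
tcp_rot: [[0.998, 0.059, -0.002], [0.059, -0.998, -0.001], [-0.002, 0.0, -1.0]]
contact_force: [-0.5, -0.2, -0.6]
width: 93.2
time: 1.98
tcp_pos: [525.9, 149.4, 337.7]
tcp_rot: [[0.998, 0.064, 0.0], [0.064, -0.998, 0.0], [0.0, -0.0, -1.0]]
contact_force: [-0.3, -0.1, 0.1]
width: 93.2
```

View pics/c3.png

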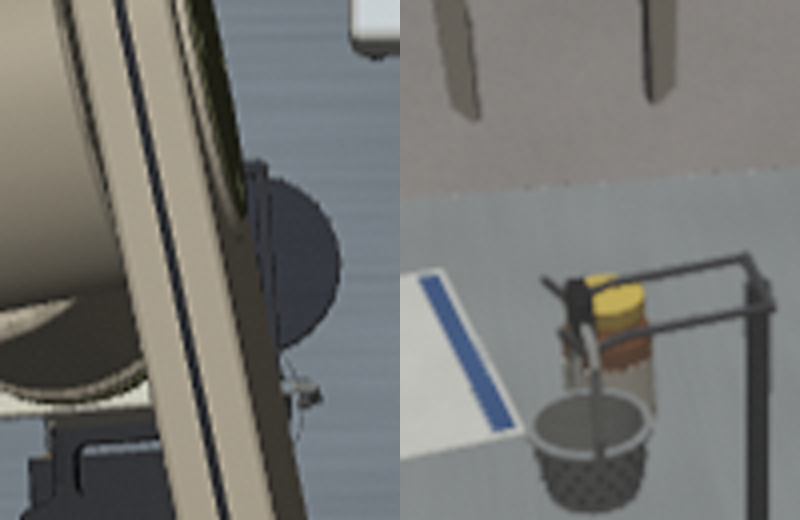

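The top view is blocked by the arm. In the side view the fingertips at (475,118) and (655,103) straddle the grip at (579,303), with the post clear. Descending.

```bash
python3 -m creep '[{"fingers":0,"travel":[0,0,20],"yaw":0},{"fingers":0,"travel":[0,0,40],"yaw":0},{"fingers":0,"travel":[0,0,60],"yaw":0},{"fingers":0,"travel":[0,0,80],"yaw":0},{"fingers":0,"travel":[0,0,95],"yaw":0},{"fingers":0,"travel":[0,0,107],"yaw":0},{"fingers":0,"travel":[0,0,113],"yaw":0},{"fingers":0,"travel":[0,0,113],"yaw":0},{"fingers":0,"travel":[0,0,113],"yaw":0}]'
python3 - <<'E'
from rig import r
import cv2
i=r.get_image("side")["pixels"][120:220,200:300,::-1]
cv2.imwrite("pics/c4.png",cv2.resize(i,None,fx=6,fy=6,interpolation=cv2.INTER_CUBIC))
E
```

```text
time: 3.2
tcp_pos: [526.9, 148.2, 225.2]
tcp_rot: [[0.998, 0.062, 0.001], [0.062, -0.998, 0.0], [0.001, -0.0, -1.0]]
contact_force: [1.3, 0.1, 0.1]
width: 92.9
```

View pics/c4.png

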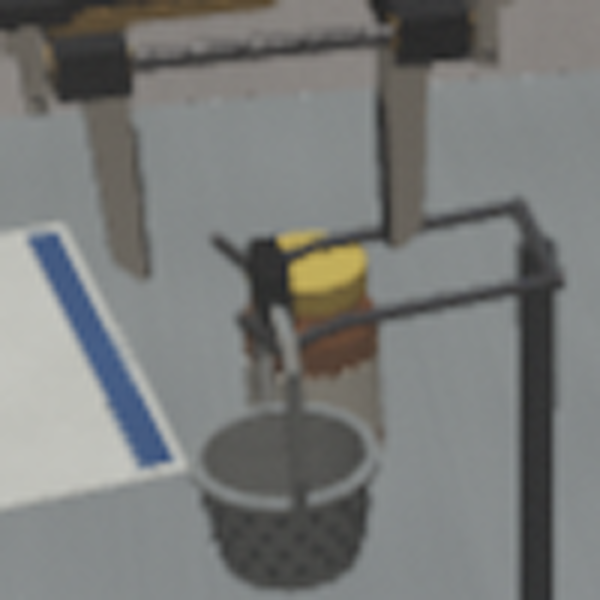

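Run:
```python
from rig import r
from h import *
s=r.get_state();i=r.get_image("side");R=np.array(s["tcp_rot"]);p=np.array(s["tcp_pos"]);print(p,s["width"])
f=lambda P:((pix(i,P)-[199.6,119.6])*6).round()
print("tcp",f(p))
for x in(-46.5,46.5,-64,64):
  for y in(-7.5,7.5):print(x,y,f(p+R@[x,y,0]))
for z in(256,243,230):print("grip",z,f([526,148.2,z]))
print("prong tips",[f([638-124,156.5-8+k,250]) for k in(32,-32)])
```

```text
[526.89680745 148.25528907 225.24238898] 93.07081877589196
tcp [276. 326.]
-46.5 -7.5 [158. 331.]
-46.5 7.5 [162. 350.]
46.5 -7.5 [387. 303.]
46.5 7.5 [394. 321.]
-64 -7.5 [114. 336.]
-64 7.5 [118. 355.]
64 -7.5 [430. 297.]
64 7.5 [437. 315.]
grip 256 [269. 258.]
grip 243 [271. 287.]
grip 230 [273. 316.]
prong tips [array([233., 236.]), array([247., 314.])]
```

The tips at (135,275) and (400,245) appear about 25 mm higher than the TCP reading, which fits linkage fingers that extend as they shut. Laterally they straddle the grip well, so I'll close and check.

```bash
python3 -m creep '[{"fingers":1,"travel":[0,0,0],"yaw":0},{"fingers":1,"travel":[0,0,0],"yaw":0},{"fingers":1,"travel":[0,0,0],"yaw":0},{"fingers":1,"travel":[0,0,0],"yaw":0},{"fingers":1,"travel":[0,0,0],"yaw":0},{"fingers":1,"travel":[0,0,0],"yaw":0},{"fingers":1,"travel":[0,0,0],"yaw":0},{"fingers":1,"travel":[0,0,0],"yaw":0},{"fingers":1,"travel":[0,0,0],"yaw":0},{"fingers":1,"travel":[0,0,0],"yaw":0}]' 25
python3 - <<'E'
from rig import r
import cv2
i=r.get_image("side")["pixels"][120:220,200:300,::-1]
cv2.imwrite("pics/c5.png",cv2.resize(i,None,fx=6,fy=6,interpolation=cv2.INTER_CUBIC))
E
```

```text
time: 4.55
tcp_pos: [527.3, 148.2, 225.3]
tcp_rot: [[0.998, 0.062, 0.002], [0.062, -0.998, 0.0], [0.002, -0.0, -1.0]]
contact_force: [2.1, 0.8, 4.2]
width: 0.9
```

View pics/c5.png

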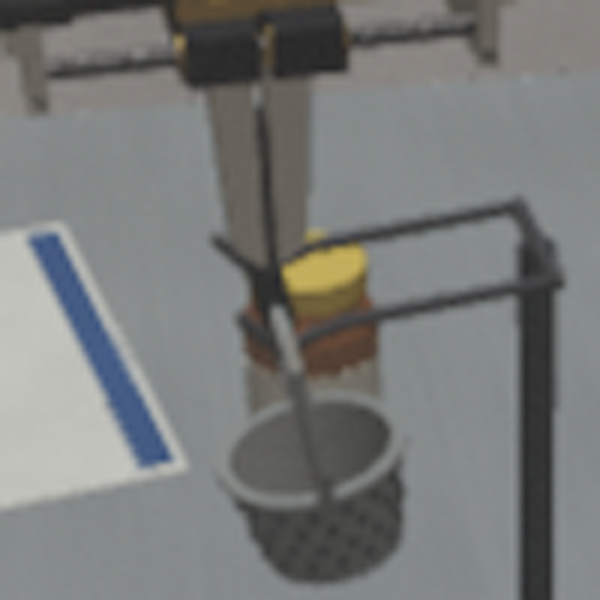

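The fingers shut to 0.9 mm and only tipped the strainer, so the pads are not around the grip. The tips sit higher than the pose reading implies. I'll check that against the start pictures.

Run:
```python
import pickle,cv2
from h import *
d=pickle.load(open("d0.pkl","rb"));S,T=d["side"],d["top"]
R=np.array([[.3819,.9242,0],[.9242,-.3819,0],[0,0,-1]]);p=np.array([228.8,554,186.4])
a=cv2.resize(S["pixels"][60:150,80:170,::-1],None,fx=5,fy=5,interpolation=cv2.INTER_CUBIC);b=cv2.resize(T["pixels"][360:420,0:60,::-1],None,fx=5,fy=5,interpolation=cv2.INTER_CUBIC)
for im,c,(ox,oy) in((a,S,(79.6,59.6)),(b,T,(-.4,359.6))):
  for x in(-46,0,46):
    q=(pix(c,p+R@[x,0,0])-[ox,oy])*5;cv2.circle(im,tuple(int(v) for v in q),4,(0,0,255),1);print(x,q)
o=np.zeros((450,750,3),np.uint8);o[:,:450]=a;o[:300,450:]=b;cv2.imwrite("pics/c6.png",o)
d=pickle.load(open("d1.pkl","rb"));S=d["side"];p=[525.9,149.4,337.7]
for x in(-46,0,46):print("d1 crop px",400+4*(pix(S,np.add(p,[x,x*.06,0]))[0]-199.6),4*(pix(S,np.add(p,[x,x*.06,0]))[1]-89.6))
```

```text
-46 [262.18574649 379.62021671]
0 [299.39397045 348.81162988]
46 [334.60639931 319.65557091]
-46 [194.82483159 118.49739995]
0 [89.3160872  72.85853642]
46 [-15.59470769  27.47832193]
d1 crop px 487.8558276340892 170.19817871401585
d1 crop px 570.1361827320413 161.63054151115284
d1 crop px 651.0566432738646 153.2045065555966
```

View pics/c6.png

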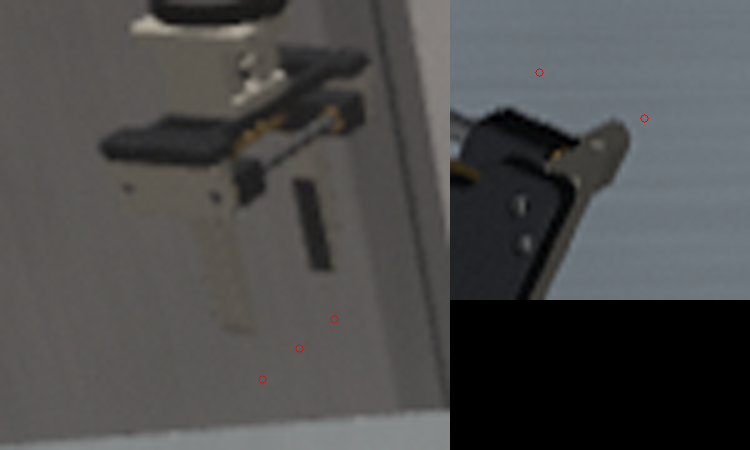

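Run:
```python
import pickle
from h import *
from scipy.optimize import least_squares
S=pickle.load(open("d0.pkl","rb"))["side"]
def Rz(c,s):return np.array([[c,s,0],[s,-c,0],[0,0,-1.]])
A=[(Rz(.3819,.9242),[228.8,554,186.4],[(235,332),(320,270)],5,(79.6,59.6)),
(Rz(.998,.064),[525.9,149.4,337.7],[(475-400,120),(655-400,103)],4,(199.6,89.6)),
(Rz(.998,.062),[526.9,148.2,225.2],[(135,277),(402,246)],6,(199.6,119.6))]
def f(o,w=(0,1,2)):
    return np.concatenate([pix(S,np.array(p)+R@o)-np.mean(t,0)/k-off for j,(R,p,t,k,off) in enumerate(A) if j in w])
for w in((0,1,2),(0,),(1,),(2,)):
    q=least_squares(lambda o:f(o,w),[0,0,0]);print("free tool offset",w,q.x.round(1),q.fun.round(1))
q=least_squares(lambda o:f([0,o[0],o[1]]),[0,0]);print("y,z",q.x.round(1),q.fun.round(1))
q=least_squares(lambda o:f([0,0,o[0]]),[0]);print("z",q.x.round(1),q.fun.round(1))
```

```text
free tool offset (0, 1, 2) [ -0.2  -6.7 -27.5] [ 0.5  1.1 -0.1 -0.3  0.1 -0.7]
free tool offset (0,) [  6.  -11.8 -28.3] [ 0. -0.]
free tool offset (1,) [  0.5 -11.  -25.1] [ 0. -0.]
free tool offset (2,) [  0.2 -12.7 -22.3] [-0.  0.]
y,z [ -6.9 -27.4] [ 0.5  1.1  0.  -0.3  0.2 -0.7]
z [-30.3] [ 2.3  0.4  0.4 -0.3  0.5 -0.5]
```

The fit shows the real tips about 27 mm short of the reported TCP, and maybe 7 mm off in tool y. I'll open, let the strainer settle, go down 24 mm more with a 4 mm correction in tool y, and look.

```bash
python3 -m creep '[{"fingers":0,"travel":[0,0,0],"yaw":0},{"fingers":0,"travel":[0,0,0],"yaw":0},{"fingers":0,"travel":[0,0,0],"yaw":0},{"fingers":0,"travel":[0,0,0],"yaw":0},{"fingers":0,"travel":[0,0,0],"yaw":0},{"fingers":0,"travel":[0,0,0],"yaw":0},{"fingers":0,"travel":[0,0,0],"yaw":0},{"fingers":0,"travel":[0,2,8],"yaw":0},{"fingers":0,"travel":[0,4,16],"yaw":0},{"fingers":0,"travel":[0,4,24],"yaw":0},{"fingers":0,"travel":[0,4,24],"yaw":0},{"fingers":0,"travel":[0,4,24],"yaw":0}]' 25
python3 - <<'E'
from rig import r
import cv2
i=r.get_image("side")["pixels"][120:220,200:300,::-1]
cv2.imwrite("pics/c7.png",cv2.resize(i,None,fx=6,fy=6,interpolation=cv2.INTER_CUBIC))
E
```

```text
time: 6.1
tcp_pos: [526.7, 144.2, 200.5]
tcp_rot: [[0.998, 0.062, 0.0], [0.062, -0.998, 0.0], [0.0, -0.0, -1.0]]
contact_force: [-0.6, -0.3, 0.6]
width: 93.0
```

View pics/c7.png

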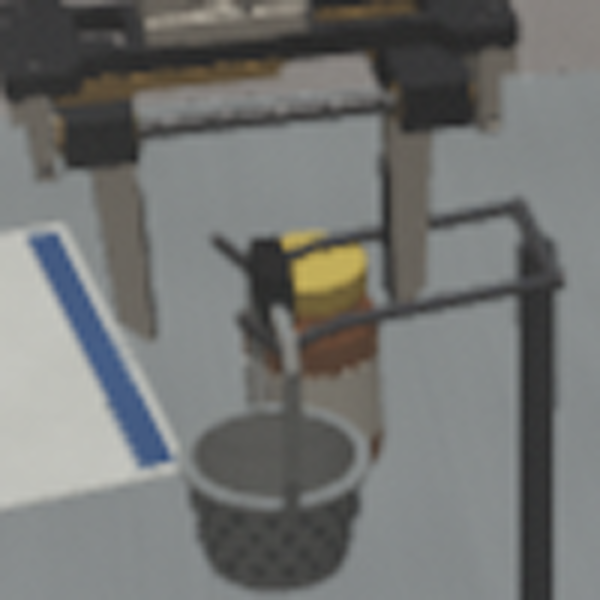

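The strainer hangs on the prongs again. The tips at (140,337) and (408,300) are now level with the grip's bottom, so I'll close.

```bash
python3 -m creep '[{"fingers":0,"travel":[0,0,0],"yaw":0},{"fingers":0,"travel":[0,0,0],"yaw":0},{"fingers":0,"travel":[0,0,0],"yaw":0},{"fingers":1,"travel":[0,0,0],"yaw":0},{"fingers":1,"travel":[0,0,0],"yaw":0},{"fingers":1,"travel":[0,0,0],"yaw":0},{"fingers":1,"travel":[0,0,0],"yaw":0},{"fingers":1,"travel":[0,0,0],"yaw":0},{"fingers":1,"travel":[0,0,0],"yaw":0},{"fingers":1,"travel":[0,0,0],"yaw":0},{"fingers":1,"travel":[0,0,0],"yaw":0},{"fingers":1,"travel":[0,0,0],"yaw":0}]' 25
python3 - <<'E'
from rig import r
import cv2
i=r.get_image("side")["pixels"][120:220,200:300,::-1]
cv2.imwrite("pics/c8.png",cv2.resize(i,None,fx=6,fy=6,interpolation=cv2.INTER_CUBIC))
E
```

```text
time: 7.65
tcp_pos: [527.2, 144.2, 200.6]
tcp_rot: [[0.998, 0.062, 0.001], [0.062, -0.998, 0.0], [0.001, -0.0, -1.0]]
contact_force: [1.0, 0.7, -1.1]
width: 13.3
```

View pics/c8.png

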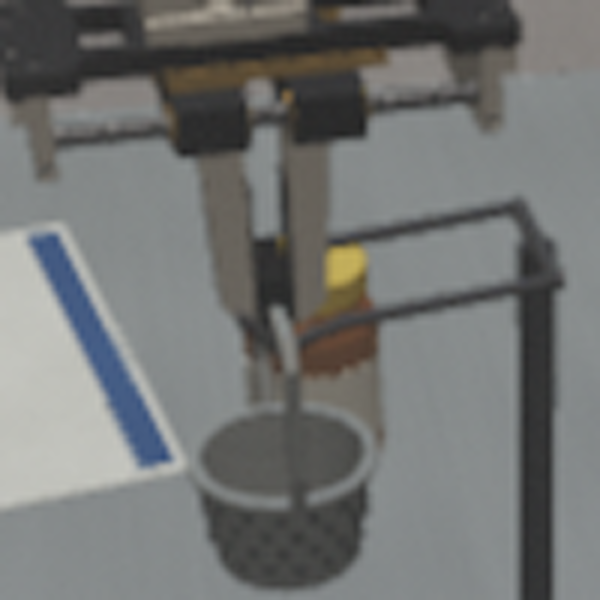

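The width is 13.3 mm, the pads are around the grip and the strainer hangs level. Next: lift 33 mm, then draw back along −x.

```bash
python3 -m creep '[{"fingers":1,"travel":[0,0,-4],"yaw":0},{"fingers":1,"travel":[0,0,-10],"yaw":0},{"fingers":1,"travel":[0,0,-17],"yaw":0},{"fingers":1,"travel":[0,0,-24],"yaw":0},{"fingers":1,"travel":[0,0,-30],"yaw":0},{"fingers":1,"travel":[0,0,-33],"yaw":0},{"fingers":1,"travel":[0,0,-33],"yaw":0},{"fingers":1,"travel":[0,0,-33],"yaw":0}]' 35
python3 -m creep '[{"fingers":1,"travel":[-5,0,0],"yaw":0},{"fingers":1,"travel":[-15,0,0],"yaw":0},{"fingers":1,"travel":[-27,0,0],"yaw":0},{"fingers":1,"travel":[-40,0,0],"yaw":0},{"fingers":1,"travel":[-53,0,0],"yaw":0},{"fingers":1,"travel":[-66,0,0],"yaw":0},{"fingers":1,"travel":[-79,0,0],"yaw":0},{"fingers":1,"travel":[-90,0,0],"yaw":0},{"fingers":1,"travel":[-98,0,0],"yaw":0},{"fingers":1,"travel":[-100,0,0],"yaw":0},{"fingers":1,"travel":[-100,0,0],"yaw":0}]'
python3 - <<'E'
from rig import r
import cv2
i=r.get_image("side")["pixels"][100:240,160:320,::-1]
cv2.imwrite("pics/c9.png",cv2.resize(i,None,fx=4,fy=4,interpolation=cv2.INTER_CUBIC))
E
```

```text
time: 8.7
tcp_pos: [526.5, 144.2, 233.1]
tcp_rot: [[0.998, 0.062, -0.0], [0.062, -0.998, -0.0], [-0.001, 0.0, -1.0]]
contact_force: [0.1, 0.1, -2.9]
width: 12.6
time: 10.07
tcp_pos: [427.0, 138.0, 233.5]
tcp_rot: [[0.998, 0.062, 0.0], [0.062, -0.998, 0.0], [0.0, -0.0, -1.0]]
contact_force: [-0.8, 0.2, -1.9]
width: 12.7
```

View pics/c9.png

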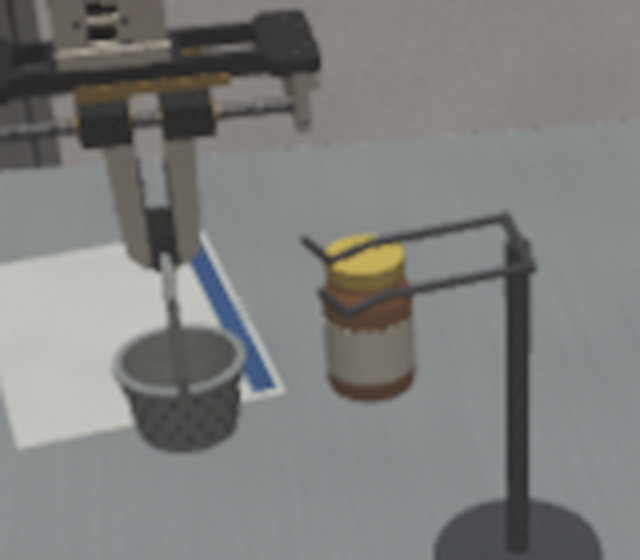

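It is off the stand and level: basket at (185,390), prongs empty. Next: up 35 mm and across to the beaker in two calls.

```bash
python3 -m creep '[{"fingers":1,"travel":[0,0,-8],"yaw":0},{"fingers":1,"travel":[0,5,-20],"yaw":0},{"fingers":1,"travel":[0,15,-30],"yaw":0},{"fingers":1,"travel":[0,35,-35],"yaw":0},{"fingers":1,"travel":[0,60,-35],"yaw":0},{"fingers":1,"travel":[5,88,-35],"yaw":0},{"fingers":1,"travel":[10,116,-35],"yaw":0},{"fingers":1,"travel":[18,144,-35],"yaw":0},{"fingers":1,"travel":[26,170,-35],"yaw":0},{"fingers":1,"travel":[32,190,-35],"yaw":0},{"fingers":1,"travel":[35,200,-35],"yaw":0},{"fingers":1,"travel":[35,200,-35],"yaw":0}]'
python3 -m creep '[{"fingers":1,"travel":[2,8,0],"yaw":0},{"fingers":1,"travel":[6,25,0],"yaw":0},{"fingers":1,"travel":[12,50,0],"yaw":0},{"fingers":1,"travel":[19,78,0],"yaw":0},{"fingers":1,"travel":[26,106,0],"yaw":0},{"fingers":1,"travel":[33,134,0],"yaw":0},{"fingers":1,"travel":[39,162,0],"yaw":0},{"fingers":1,"travel":[44,186,0],"yaw":0},{"fingers":1,"travel":[48,204,0],"yaw":0},{"fingers":1,"travel":[50,213,0],"yaw":0},{"fingers":1,"travel":[50,215,0],"yaw":0},{"fingers":1,"travel":[50,215,0],"yaw":0}]'
python3 - <<'E'
from rig import r
import cv2,pickle,numpy as np
d={n:r.get_image(n) for n in("side","top")}
pickle.dump(d,open("d2.pkl","wb"))
b=cv2.resize(d["side"]["pixels"][270:420,220:340,::-1],None,fx=4,fy=4,interpolation=cv2.INTER_CUBIC)
a=d["top"]["pixels"][100:400,240:560,::-1]
o=np.zeros((600,800,3),np.uint8);o[:,:480]=b;o[:300,480:]=a;cv2.imwrite("pics/c10.png",o)
E
```

```text
time: 11.62
tcp_pos: [474.2, -60.0, 268.7]
tcp_rot: [[0.998, 0.061, -0.0], [0.061, -0.998, 0.0], [-0.0, -0.0, -1.0]]
contact_force: [-0.9, 0.2, -2.3]
width: 12.9
time: 13.12
tcp_pos: [537.5, -270.5, 268.6]
tcp_rot: [[0.998, 0.062, 0.0], [0.062, -0.998, 0.0], [0.0, -0.0, -1.0]]
contact_force: [-0.8, -0.2, -2.3]
width: 12.9
```

View pics/c10.png

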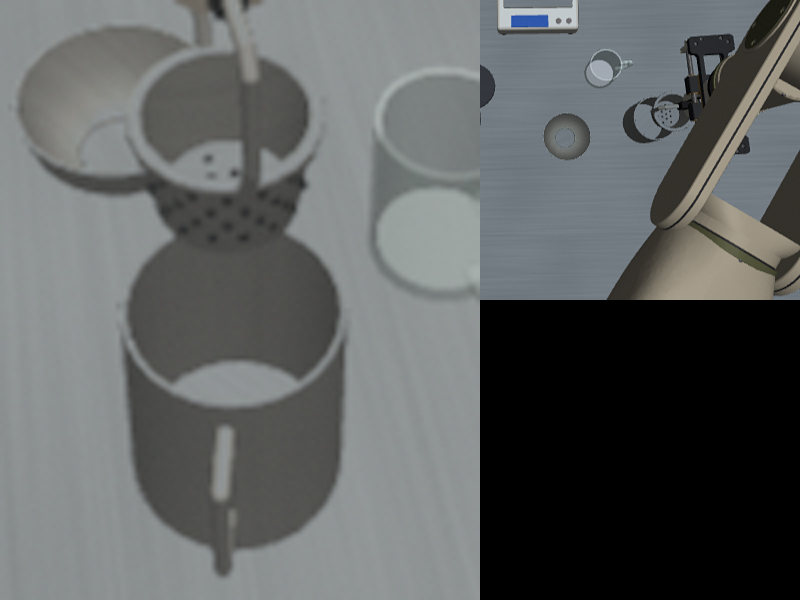

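In the side crop the basket rim is centred near (224,120), with the beaker mouth below at (234,312). In the top inset the basket is near (672,112), partly hidden by the gripper. All 12 pictures are used, so from here I'll check by numbers.

Run:
```python
import pickle,cv2
from h import *
np.set_printoptions(precision=1,suppress=True,linewidth=200)
d=pickle.load(open("d2.pkl","rb"));S,T=d["side"],d["top"];D0=pickle.load(open("d0.pkl","rb"))
th=np.linspace(0,2*np.pi,73)
def circ(i,c,R):
    P=np.array([pix(i,[c[0]+R*np.cos(t),c[1]+R*np.sin(t),c[2]]) for t in th]);return np.r_[P.min(0),P.max(0)]
for z in(227,232,237):print("pred side rim box",z,circ(S,(537,-267,z),40),"top",circ(T,(537,-267,z),40))
print("seen side box",np.array([126,42,322,197])/4+[219.6,269.6]*2)
print("seen side ctr on z232",onz(S,(275.6,299.6),232),"bottom edge disc r30 pred",circ(S,(537,-267,182),30),"seen bottom y",250/4+269.6)
print("pred beaker side",circ(S,(537,-267,110),50),"seen",np.array([120,222,348,407])/4+[219.6,269.6]*2)
# beaker moved? compare d0/d2 in the unhidden low part
for n,b in(("side",(345,418,245,312)),("top",(160,250,300,345)),):
    a=D0[n]["pixels"][b[0]:b[1],b[2]:b[3]].astype(int);c=d[n]["pixels"][b[0]:b[1],b[2]:b[3]].astype(int);print(n,abs(a-c).mean(),abs(a-c).max())
# new pixels in top view left of the gripper
m=(abs(D0["top"]["pixels"].astype(int)-T["pixels"]).sum(2)>40)
for y in range(190,236,3):
    x=np.flatnonzero(m[y,370:450])+370;print(y,x[:40])
```

```text
pred side rim box 227 [251.3 283.  301.4 320.5] top [413.  190.9 453.5 231. ]
pred side rim box 232 [251.1 280.8 301.4 318.3] top [413.7 190.5 454.4 230.8]
pred side rim box 237 [251.  278.7 301.5 316.1] top [414.4 190.  455.4 230.6]
seen side box [251.1 280.1 300.1 318.9]
seen side ctr on z232 [ 535.7 -268.8  232. ] bottom edge disc r30 pred [258.8 305.9 294.9 334.3] seen bottom y 332.1
pred beaker side [249.1 324.4 305.9 372.1] seen [249.6 325.1 306.6 371.4]
side 9.072241532065698 14
top 4.213662551440329 8
190 [431 446 447 448 449]
193 [422 445 446 447 448 449]
196 [418 419 423 424 425 426 427 428 429 430 431 432 433 434 435 436 437 438 439 440 441 443 444 445 446 447 448 449]
199 [416 417 418 419 420 421 422 424 425 426 427 428 429 430 431 432 433 434 435 436 437 438 439 440 441 442 443 444 445 446 447 448 449]
202 [415 416 417 418 419 420 421 422 423 424 425 426 427 428 429 430 431 432 433 434 435 436 437 438 439 440 441 442 443 444 445 446 447 448 449]
205 [414 415 416 417 418 419 420 421 422 423 424 425 426 427 428 429 430 431 432 439 440 441 442 443 444 445 446 447 448 449]
2
[... 283 characters left out ...]
[411 412 413 414 420 421 422 423 424 425 426 427 428 429 430 431 432 433 434 435 436 439 440 441 442 443 444 445 446 447 448 449]
217 [412 413 414 415 421 422 423 424 425 426 427 428 429 430 431 432 433 434 435 436 439 440 441 442 443 444 445 446 447 448 449]
220 [413 414 415 416 422 423 424 425 426 427 428 429 430 431 432 433 434 435 436 438 439 440 441 442 443 444 445 446 447 448]
223 [415 416 417 418 422 423 424 425 426 427 428 429 430 431 432 433 434 435 436 437 438 439 440 441 442 443 444 445]
226 [417 418 419 420 421 422 423 424 425 426 427 428 429 430 431 432 435 436 437 438 440 443 444]
229 [425 426 427 428 429 430 431 432 433 435 436 437 438 439 440 441 442 443]
232 []
235 [448 449]
```

The rim boxes agree with the prediction to a few mm, and the beaker has not moved. Lowering about 38 mm with a 2 mm nudge in tool y, then settling.

```bash
python3 -m creep '[{"fingers":1,"travel":[0,0,4],"yaw":0},{"fingers":1,"travel":[0,1,11],"yaw":0},{"fingers":1,"travel":[0,2,19],"yaw":0},{"fingers":1,"travel":[0,2,27],"yaw":0},{"fingers":1,"travel":[0,2,33],"yaw":0},{"fingers":1,"travel":[0,2,37],"yaw":0},{"fingers":1,"travel":[0,2,38],"yaw":0},{"fingers":1,"travel":[0,2,38],"yaw":0},{"fingers":1,"travel":[0,2,38],"yaw":0},{"fingers":1,"travel":[0,2,38],"yaw":0},{"fingers":1,"travel":[0,2,38],"yaw":0},{"fingers":1,"travel":[0,2,38],"yaw":0}]'
python3 - <<'E'
import pickle
from h import *
from rig import r
np.set_printoptions(precision=1,suppress=True,linewidth=200)
D0=pickle.load(open("d0.pkl","rb"));S,T=r.get_image("side"),r.get_image("top")
th=np.linspace(0,2*np.pi,73)
def circ(i,c,R):
    P=np.array([pix(i,[c[0]+R*np.cos(t),c[1]+R*np.sin(t),c[2]]) for t in th]);return np.r_[P.min(0),P.max(0)]
for z in(185,193,200):print("pred rim",z,circ(S,(537,-267,z),40),circ(T,(537,-267,z),40))
print("pred bottom z143 side",circ(S,(537,-267,143),30))
g=lambda i:i["pixels"].astype(int).sum(2)
for n,i in(("side",S),("top",T)):
    m=abs(g(D0[n])-g(i))>40
    if n=="side":
        for y in range(293,368,4):
            x=np.flatnonzero(m[y,235:320])+235;print(y,x.min() if len(x) else None,x.max() if len(x) else None,len(x))
    else:
        for y in range(190,240,3):
            x=np.flatnonzero(m[y,370:450])+370;print(y,x[:6])
    for nm,b in dict(side=[("beaker",(375,418,245,312)),("bowl",(278,320,222,245)),("jug",(288,345,312,355)),("jar",(155,200,235,270))],top=[("bowl",(205,265,300,355)),("jug",(145,190,340,385)),("jar",(190,235,95,150))])[n]:
        a=D0[n]["pixels"][b[0]:b[1],b[2]:b[3]].astype(int)-i["pixels"][b[0]:b[1],b[2]:b[3]];print(n,nm,"std diff",a.std().round(1),abs(a).max())
E
```

```text
time: 14.72
tcp_pos: [537.6, -272.9, 230.5]
tcp_rot: [[0.998, 0.062, 0.0], [0.062, -0.998, -0.0], [0.0, 0.0, -1.0]]
contact_force: [-0.0, 0.3, -2.5]
width: 12.6
pred rim 185 [252.6 300.4 300.9 338.2] [407.1 194.5 445.8 232.9]
pred rim 193 [252.4 297.2 301.  335. ] [408.1 193.9 447.2 232.5]
pred rim 200 [252.2 294.3 301.1 332.1] [409.1 193.3 448.4 232.2]
pred bottom z143 side [259.7 321.  294.7 349.6]
293 271 277 6
297 271 278 3
301 262 285 20
305 258 292 30
309 258 299 34
313 253 296 44
317 252 297 46
321 258 298 34
325 255 298 26
329 258 296 33
333 258 288 26
337 265 292 8
341 269 286 4
345 273 282 5
349 None None 0
353 None None 0
357 None None 0
361 None None 0
365 None None 0
side beaker std diff 2.1 14
side bowl std diff 1.5 14
side jug std diff 1.2 15
side jar std diff 42.7 109
190 [439 440 441 442 443 444]
193 [439 440 441 442 443 444]
196 [439 440 441 442 443 444]
199 [414 415 416 417 418 419]
202 [412 413 414 415 416 429]
205 [411 412 413 414 415 416]
208 [409 415 416 417 418 419]
211 [408 409 410 411 412 413]
214 [406 407 408 409 410 411]
217 [407 408 409 417 421 422]
220 [408 409 410 418 421 422]
223 [410 411 412 418 419 422]
226 [412 413 414 420 422 423]
229 [416 417 418 421 422 423]
232 [424 425 426 427 428 429]
235 [441 442 443 444 445 446]
238 [440 441 442 443 444 445]
top bowl std diff 1.1 8
top jug std diff 1.3 9
top jar std diff 1.7 9
```

The strainer is centred to about 3 mm with its bottom 33–38 mm above the rim. The bystanders are unmoved; the side-view jar difference is only the strainer no longer hanging in front of it.

```bash
python3 -m creep '[{"fingers":1,"travel":[0,0,3],"yaw":0},{"fingers":1,"travel":[0,0,3],"yaw":0},{"fingers":1,"travel":[0,0,3],"yaw":0},{"fingers":1,"travel":[0,0,3],"yaw":0},{"fingers":1,"travel":[0,0,3],"yaw":0},{"fingers":1,"travel":[0,0,3],"yaw":0}]' && python3 -c "
from rig import r
s=r.get_state();print(s['time'],s['width'],abs(s['joint_vel']).max());print(r.hand_in())"
```

```text
time: 15.58
tcp_pos: [537.6, -272.9, 227.5]
tcp_rot: [[0.998, 0.062, 0.0], [0.062, -0.998, -0.0], [0.0, 0.0, -1.0]]
contact_force: [0.3, -0.0, -2.6]
width: 12.6
15.575 12.634790710584976 0.0015331670604310354
the job is handed in; nothing more can be done
None
```

I lifted the strainer off the hook stand by its black grip and handed the job in at 15.6 s, with the arm still holding it over the beaker. The rig gives no verdict, so the result is judged only by my own checks.

**What went wrong on the way:** my first close missed the grip, shutting to 0.9 mm and tipping the strainer on its hooks. The pictures showed the real fingertips about 25 mm short of the reported tool position. I opened, let the strainer hang back level, went 24 mm lower and gripped again. The second grip held at 13 mm.

**Last checks:**
- **Grip and stillness:** finger width was 12.6 mm with about 2.5 N of load, and the joints were still (0.0015 rad/s).
- **Centring:** the basket rim was within about 3 mm of the beaker's axis. The two views differed by a few mm.
- **Height:** the underside was about 30–35 mm above the rim, worked out from the last pictures and a final 3 mm lowering. I took no picture after that last move.
- **Other objects:** the beaker, bowl, jug and jar matched their start pictures. The jar's side view was the one mismatch; the strainer had hung in front of it at the start, and its top view matched.
- **Level:** this was not measured directly. The rim outlines fitted a level circle, and the tool was vertical.

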